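# Set the telescope's eyepiece tube to its depth ring and clamp it

## Task

Get the telescope on the desk ready for looking: take the eyepiece tube from its wooden rest, slide its plain end into the sleeve at the back of the telescope until the dark ring around the tube is level with the sleeve's mouth, and let go. Then press the clamp lever on the sleeve fully down so that it locks the tube at that depth, leaving the other things on the desk where they are.

Things in the scene. Friction and masses are not known exactly. Their poses are not given: they have to be found in the camera images.
- tube_mid (a point): Middle of the eyepiece tube, half-way along, on its axis. 200 mm long, 180 g, lying level in the rest; x runs along it to the eyepiece. x -100 (plain end) to +40 mm: bright metal tube, 32 mm diameter; +40 to +85: black barrel, 40 mm; to +100: eyecup, 36 mm. Balance point near x = +24. Best gripped across the tube at x = +20 (pads between +5 and +35).
- tube_ring (a point): Centre, on the axis, of the dark ring round the bright part of the tube: a 6 mm wide black band 75 mm from the plain end (x = -25 mm from tube_mid). Same axes as tube_mid. The ring is a mark, not a shoulder: nothing stops the tube there, it can slide on past.
- rest: Wooden rest that carries the tube, fixed; origin under its middle, x along it as the tube's. Two boards with V notches 145 mm apart (x = -75 and +70 mm) hold the tube's axis 62 mm above the desk and reach 30 mm to each side, no higher than the axis. Between them both sides of the tube are free; a board 12 mm thick and 50 mm wide lies below.
- sleeve_mouth (a point): Centre of the mouth of the sleeve at the telescope's back, 145 mm above the desk. x points level out of the mouth along the bore, z up; a tube in the sleeve has its x the same way. Bore 35 mm wide, 130 mm deep, flared to 45 mm over the last 10 mm; rim 54 mm across. The bore has 3 mm of play, so a tube let go there droops about 3 degrees until it is clamped.
- telescope: Short white telescope, 490 mm long, on a table-top pillar, fixed. Origin on the desk under sleeve_mouth, same axes. It lies along -x. Clamp collar, 53 mm across, at x = -50 to -14 mm, the lever on top. Up to 190 mm behind the mouth nothing but the lever is higher than 45 mm above the bore's axis; further back the finder reaches 95 mm above it.
- lever (a joint): Angle of the clamp lever, rad: 0 is fully down (shut, level across the collar's top, against its stop); starts raised at 0.45 to 0.62 and goes to 0.7. Stays where it is left; needs 3 to 12 N, more near the pivot. Shutting it drives a shoe 4 to 6 mm into the bore, 32 mm in from the mouth, which grips the tube; with it shut no tube can enter.
- lever_pad (a point): Middle of the upper face of the lever's thumb pad (26 x 20 mm), 60 mm from the pivot, moving with the lever. The lever is a flat metal paddle 70 mm long, 22 mm wide, 6 mm thick. With the lever shut this point is in the sleeve_mouth frame at x = -32, y = -36, z = +36 mm.
- lever_pivot (a point): Fixed point on the lever's hinge axis; in the sleeve_mouth frame at x = -32, y = +24, z = +30 mm; same axes, the hinge runs along x. The raised lever slopes up from here over the collar towards -y; it shuts when pressed straight down from above at 30 to 45 mm from here (level distance); the tip, if pressed, may stick.
- cup: Green ceramic cup standing on the desk, 76 mm across and 85 mm high; origin under its middle. Leave alone.
- eraser: White eraser lying on the desk, 62 x 26 x 14 mm; origin under its middle. Leave alone.
- pencil: Red mechanical pencil with a click button lying on the desk, 140 mm long, 9 mm thick; origin under its middle, x along it. Leave alone.
- compass: Chrome drawing compass lying folded on the desk, 155 mm long, 8 mm high; origin under its middle, x along it. Leave alone.
- eyepiece: Short black spare eyepiece standing on the desk, 38 mm across, 58 mm high; origin under its middle. Not the one to use; leave alone.
There are look-alikes about, which are no part of the job. What is shaped like the part that bears tube_mid but blue or purple is not meant.

How it is judged:
By the outcome, as a careful person would: the job done as asked, in the order asked, and still so for the second after the job is handed in, with the robot touching nothing.
It also fails if it takes over 53 s, if anything falls off the work surface, if the arm or the gripper's body presses on something with over 40 N, if the wrist force passes 120 N, or if a joint passes its speed limit or range.

## Robot

A 6-joint arm with a two-finger parallel gripper is mounted at the origin on the work surface. World frame = base frame: x ahead of the robot, y to its left, z up, the work surface at z = 0. Lengths are in m, angles in rad, forces in N, time in s.
With the tool pointing down it reaches from about 0.25 to 0.725 m from the base axis. Payload 4 kg.
Tool frame: the origin (TCP) lies at the very end of the fingers, on their centre line; the grasp point (between the pads) lies 19 mm behind it; y points along the fingers, z is the direction in which the jaws open and shut, and the axes are right-handed (so a half turn about y gives the same grasp; the last joint's range is limited). The gripper opens to 85 mm and grips with 20 to 120 N. Pads are 22 mm wide; open, the fingers measure 114 mm over their backs; the gripper's body (76 mm by 85 mm) begins 54 mm behind the grasp point. The pads swing forward as they close: fully open they stand 13 mm farther back than shut.
Start: joints at [1.211, 0.241, 0.005, 1.335, 0, 1.571], TCP at [0.176, 0.468, 0.231] pointing down, gripper open.
Joint ranges: [-2.72, 2.72], [-1.05, 1.87], [-1.09, 1.28], [-1.99, 2.15], [-1.42, 1.44], [-3.14, 3.14]. Speed limits (rad/s): [2.79, 2.79, 3.14, 3.14, 3.14, 3.14].

## Interface

Orientations are given as a unit quaternion [x, y, z, w].
In Python, from workcell import bot gives the robot as it stands. The module is installed in compiled form; this text tells all that it offers.
- The arm moves only by the tool move_arm, never from a script. Its argument "increments" is a list of rows, each an object with "grip": the closure, from 0 (fully open) to 1 (shut); "linear": the shift along the tool's x, y, z scaled (see below), a list of three; "twist": the turn about the tool's y scaled (see below). A call has exactly 5 rows; each row shifts and turns the pose as measured when the row begins, along the tool's axes as they then stand; what a row does not reach is not made up. The controller multiplies each number of a shift by 0.2 m and each number of a turn by 2 rad. A row lasts 1/10 s, in which the tool goes at most 50 mm and 8.59 degrees, less where a joint would pass 70% of its speed; a pose out of reach is approached as far as the arm can. A call with a number of a shift or a turn outside -1 to 1 is refused whole. A call with a gripper value outside its range is refused whole. The fingers move at their own pace and stop on an object; the grip force is fixed at half the most. Time passes only in rows, so rows that do not move let the fingers close, or fill a call up. It gives the time, the measured TCP pose, the force and the opening at its end, in the units of the state.
- bot.get_obs(): the state, without advancing time (a new reading comes with each control period).
- bot.camera(name): name is "scene" or "top" or "wrist"; returns (picture, depth): 480x640x3 uint8, blue, green, red; 480x640 float32, m along the optical axis (not along the pixel's ray), 0 where there is no reading.
- bot.camera_params(name): a dict with "camera_matrix" (3x3 intrinsics, pixels), "rvec" (rotation vector, rad) and "tvec" (3), from world to camera coordinates, as OpenCV has them; the wrist camera has in their place "T_tool_cam" (4x4, takes a point from camera to tool coordinates, whose origin is the TCP and whose axes are the tool frame's). Camera axes: x right, y down, z forward; pixel columns grow to the right and rows downward; lengths in m; the calibration is good to about 2 mm. A picture is of the moment at which its call begins: read the wrist's pose just before it. camera_params takes no time and is no camera call.
- bot.job_done(): hands the job in, once; it reports no verdict.
The state is a dict: "clock": time; "joint_pos": joint angles; "joint_vel": joint speeds; "tau": joint torques, N m; "eef_pos": TCP position; "tool_rot": TCP orientation; "ft_force": force on the tool from outside, world axes, zero at the start; "ft_torque": the same for the moment, N m; "grip_width": finger opening in m.
Only numpy, scipy, OpenCV 4.12 (cv2) and the standard library are available. Lean on these libraries where they do the work, as an engineer would, in place of code of your own. Each camera call takes 0.05 s, during which the arm holds its last target. There are 200 camera calls.

## Working session

There is one attempt and no reset: what is moved stays moved. The work goes in short steps, Python scripts to look and compute and a tool call to move; the robot and the scene stay as the last step left them, time stands still between calls to the robot, and variables do not carry over. Pictures are saved under pics/ and viewed, about 8 in all and at most 12, crops included, and the job is handed in when it is done.

Besides the shell and the picture viewer there is one more tool, called after "Call:" as a command line: name --argument value ..., lists and objects as JSON in quotes. move_arm: Moves the arm, as the interface text tells. Its arguments: {"type":"object","properties":{"increments":{"type":"array"}},"required":["increments"]}

```bash
mkdir -p pics; cat > h.py <<'E'
import numpy as np,cv2
from scipy.spatial.transform import Rotation as R
from workcell import bot
def cam(n):
    s=bot.get_obs();p=bot.camera_params(n);K=np.array(p["camera_matrix"])
    if n=="wrist":
        T=np.eye(4);T[:3,:3]=R.from_quat(s["tool_rot"]).as_matrix();T[:3,3]=s["eef_pos"];T=T@np.array(p["T_tool_cam"])
    else:
        T=np.eye(4);T[:3,:3]=cv2.Rodrigues(np.array(p["rvec"],float))[0];T[:3,3]=np.ravel(p["tvec"]);T=np.linalg.inv(T)
    im,d=bot.camera(n);return im,d,K,T
def save(n,f):
    im,d,K,T=cam(n);cv2.imwrite(f"pics/{f}.png",im);np.savez(f"{f}.npz",im=im,d=d,K=K,T=T);return im,d,K,T
def load(f):
    z=np.load(f"{f}.npz");return z["im"],z["d"],z["K"],z["T"]
def ray(K,T,u,v): return T[:3,3],T[:3,:3]@np.linalg.solve(K,[u,v,1.])
def pt(d,K,T,u,v):
    w=d[v-1:v+2,u-1:u+2];z=np.median(w[w>0]) if (w>0).any() else np.nan;o,r=ray(K,T,u,v);return o+r*z
def atz(K,T,u,v,z):
    o,r=ray(K,T,u,v);return o+r*(z-o[2])/r[2]
def proj(K,T,P):
    c=np.linalg.inv(T)@np.r_[P,1];q=K@c[:3];return q[:2]/q[2]
def tri(a,b):
    A=[];B=[]
    for o,r in (a,b):
        r=r/np.linalg.norm(r);M=np.eye(3)-np.outer(r,r);A.append(M);B.append(M@o)
    return np.linalg.lstsq(np.vstack(A),np.hstack(B),rcond=None)[0]
E
python3 - <<'E'
from h import *
print(bot.get_obs())
for n in("scene","top","wrist"):
    im,d,K,T=save(n,n+"0");print(n,K[0,0],T.round(3).tolist(),(d>0).mean())
E
```

```text
{'clock': 0.0, 'joint_pos': array([1.21103839e+00, 2.41417840e-01, 3.68928932e-03, 1.33520910e+00,
       1.06919469e-05, 1.57080674e+00]), 'joint_vel': array([ 0.00133372,  0.0012832 ,  0.00101349, -0.00019445, -0.00107575,
       -0.00131774]), 'tau': array([ 6.68628072e-04, -3.72314751e+01,  2.52409691e+01,  1.70680799e-02,
        9.07633307e-06,  1.19352837e-06]), 'eef_pos': array([0.17579082, 0.46738072, 0.23039721]), 'tool_rot': array([ 0.69644099, -0.12665154,  0.12637322, -0.69495262]), 'ft_force': array([-0.52160134,  0.4904625 ,  0.91822558]), 'ft_torque': array([-0.03378486,  0.00730575, -0.02116164]), 'grip_width': 0.08513632597767724}
scene 457.366532915169 [[-0.915, 0.316, -0.252, 0.756], [0.403, 0.737, -0.542, 0.407], [0.014, -0.598, -0.801, 0.823], [0.0, 0.0, 0.0, 1.0]] 0.9960546875
top 520.9034851905469 [[0.009, -0.986, 0.169, 0.317], [-1.0, -0.012, -0.016, -0.055], [0.017, -0.168, -0.986, 1.409], [0.0, 0.0, 0.0, 1.0]] 0.996103515625
wrist 391.4452683526986 [[0.352, 0.893, 0.28, 0.105], [0.936, -0.335, -0.106, 0.494], [-0.001, 0.3, -0.954, 0.373], [0.0, 0.0, 0.0, 1.0]] 0.9959114583333334
```

View pics/top0.png

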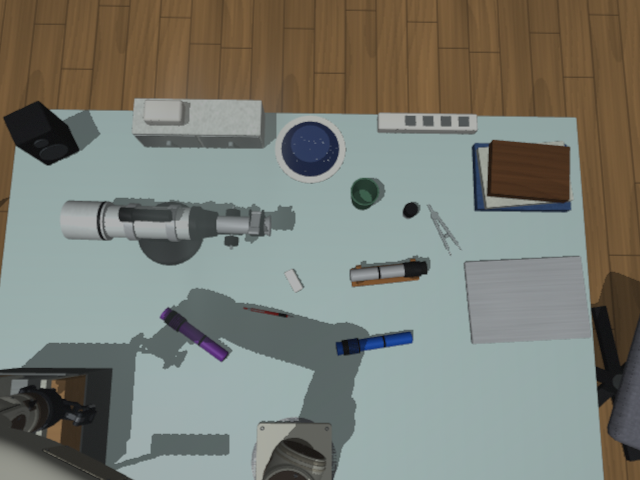

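View pics/scene0.png

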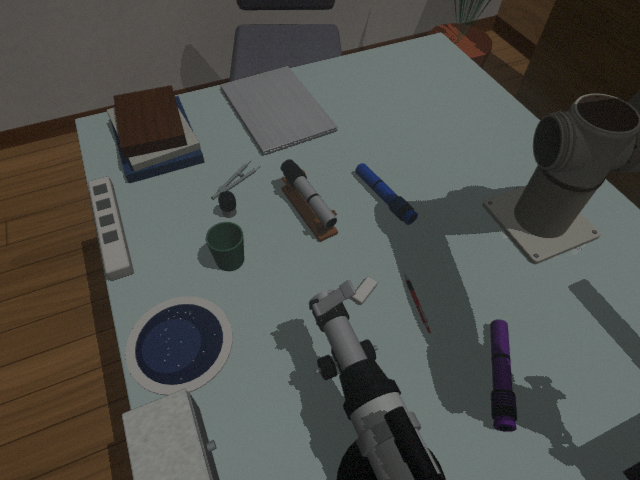

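Top view candidates for the tube: the silver tube in the wooden rest (388,272), the blue one (375,343), the purple one (195,333) and the spare eyepiece (411,210). I choose the silver one. The sleeve mouth is near (268,223), facing image right. In the scene view the silver tube is at (309,195) and the mouth at (325,305).

```bash
python3 - <<'E'
from h import *
a=load("top0");b=load("scene0")
def crop(im,x,y,w,h,s): return cv2.resize(im[y:y+h,x:x+w],None,fx=s,fy=s,interpolation=cv2.INTER_CUBIC)
A=np.hstack([crop(a[0],340,250,100,50,4),crop(a[0],210,198,100,50,4)])
B=np.hstack([crop(b[0],270,150,100,100,4),crop(b[0],290,270,100,100,4)])
cv2.imwrite("pics/c1.png",np.vstack([A,B]))
for f,z,pts in(("t",a,[(360,273),(378,272),(395,271),(418,268),(240,222),(258,222),(267,222)]),("s",b,[(290,168),(305,187),(325,215),(325,303),(345,340)])):
    for u,v in pts: print(f,u,v,pt(z[1],z[2],z[3],u,v).round(4))
E
```

```text
t 360 273 [ 0.4789 -0.1648  0.0781]
t 378 272 [ 0.4819 -0.2111  0.0788]
t 395 271 [ 0.4852 -0.2553  0.0771]
t 418 268 [ 0.4933 -0.3146  0.0793]
t 240 222 [0.5899 0.1347 0.1663]
t 258 222 [0.5841 0.0876 0.1951]
t 267 222 [0.5909 0.0692 0.1656]
s 290 168 [ 0.4992 -0.3064  0.0788]
s 305 187 [ 0.4901 -0.2395  0.0774]
s 325 215 [ 0.4816 -0.1505  0.0749]
s 325 303 [0.5968 0.0965 0.1874]
s 345 340 [0.5894 0.1565 0.1651]
```

View pics/c1.png

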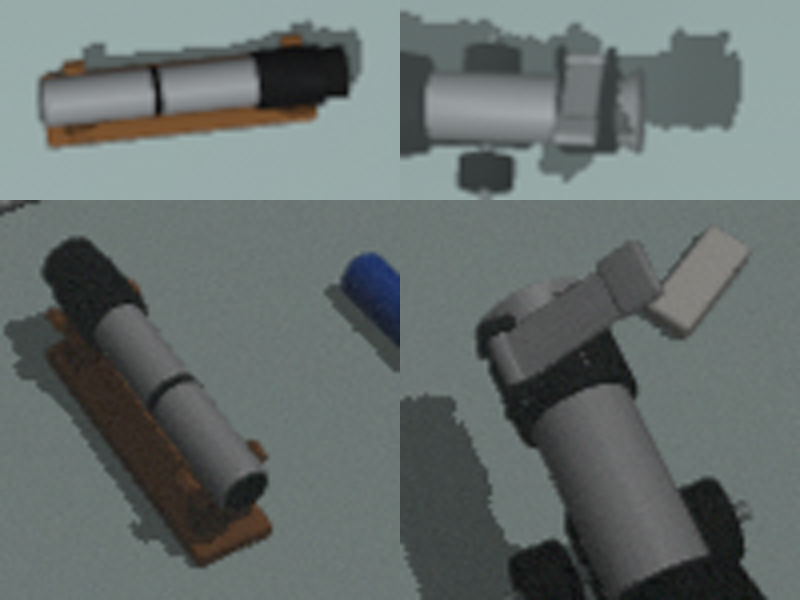

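```bash
cat >> h.py <<'E'
def cloud(f,lo,hi):
    im,d,K,T=load(f);v,u=np.mgrid[0:480,0:640];P=np.stack([u,v,np.ones_like(u)],-1).reshape(-1,3)@np.linalg.inv(K).T*d.reshape(-1,1)
    P=P@T[:3,:3].T+T[:3,3];m=(d.ravel()>0)&(P>lo).all(1)&(P<hi).all(1);return P[m],im.reshape(-1,3)[m]
def fitcyl(P,r,yr,z0,x0,th0):
    from scipy.optimize import least_squares
    # axis level: x=x0+a*(y-yr), z=z0
    def f(p):
        n=np.array([np.cos(p[2]),np.sin(p[2])]);q=(P[:,:2]-[p[0],yr])
        lat=q[:,0]*-n[1]+q[:,1]*n[0];return np.hypot(lat,P[:,2]-p[1])-r
    s=least_squares(f,[x0,z0,th0],loss="soft_l1",f_scale=.002);return s.x,np.sqrt(np.median(s.fun**2))
def goto(P,yaw=None):
    s=bot.get_obs();M=R.from_quat(s["tool_rot"]).as_matrix();print("tcp",s["eef_pos"].round(4),"clk",round(s["clock"],2),"F",s["ft_force"].round(1),"w",round(s["grip_width"],4),"ydir",M[:,1].round(3),"xyaw",round(float(np.degrees(np.arctan2(M[1,0],M[0,0]))),2),"j6",round(s["joint_pos"][5],2))
    tw=0
    if yaw is not None:
        x=np.array([np.cos(yaw),np.sin(yaw),0]);tw=np.arctan2(-x@M[:,2],x@M[:,0])
    print("lin units",(M.T@(np.array(P)-s["eef_pos"])/.2).round(4),"twist units",round(tw/2,4),"deg",round(np.degrees(tw),2))
E
python3 - <<'E'
from h import *
for f in("top0","scene0"):
    P,_=cloud(f,[.44,-.34,.058],[.54,-.14,.09]);Q=P[(P[:,1]>-.27)]
    s,e=fitcyl(Q,.016,-.24,.062,.483,np.radians(-84));print(f,"tube",len(Q),s,np.degrees(s[2]),e,"ends y",np.percentile(P[:,1],[.5,99.5]))
    P,_=cloud(f,[.56,.12,.145],[.63,.19,.19]);print(len(P))
    s,e=fitcyl(P,.022,.15,.145,.59,np.radians(-90));print(f,"sleeve",s,np.degrees(s[2]),e)
    P,_=cloud(f,[.54,.03,.13],[.65,.12,.26]);print("mouth y min",np.percentile(P[:,1],[.3,1,3]),"zmax",P[:,2].max())
goto([.48,-.25,.2],np.radians(-84))
M=R.from_quat(bot.get_obs()["tool_rot"]).as_matrix();print(M.round(3))
E
```

```text
top0 tube 630 [ 0.48527291  0.06123448 -1.45259395] -83.22750262317044 0.0013595208477852655 ends y [-0.33822374 -0.14172085]
497
top0 sleeve [ 0.58752442  0.14385997 -1.59369302] -91.31188386845464 0.0013142119148296764
mouth y min [0.06206822 0.0627214  0.06374502] zmax 0.22081003776767294
scene0 tube 718 [ 0.48533649  0.06063828 -1.45802925] -83.53892230675844 0.0008234027845196519 ends y [-0.33637049 -0.14075176]
1181
scene0 sleeve [ 0.58732486  0.14383019 -1.59252801] -91.2451336107578 0.0006034755267189697
mouth y min [0.06517045 0.06606154 0.06757952] zmax 0.21737430169211813
tcp [0.1759 0.4675 0.2306] clk 0.15 F [ 0.5 -0.4  0.1] w 0.0856 ydir [-0.001 -0.002 -1.   ] xyaw -20.62 j6 1.57
lin units [ 2.6865  0.1577 -2.8222] twist units 0.5531 deg 63.38
[[ 0.936 -0.001  0.352]
 [-0.352 -0.002  0.936]
 [ 0.    -1.    -0.002]]
```

Call:
move_arm --increments '[{"grip": 0, "linear": [0.166, 0, -0.173], "twist": 0.074}, {"grip": 0, "linear": [0.19, 0, -0.146], "twist": 0.074}, {"grip": 0, "linear": [0.21, 0, -0.116], "twist": 0.074}, {"grip": 0, "linear": [0.225, 0, -0.084], "twist": 0.074}, {"grip": 0, "linear": [0.235, 0, -0.049], "twist": 0.074}]'

```text
clock: 0.65
eef_pos: [0.2703, 0.2447, 0.2278]
tool_rot: [0.602, -0.372, 0.373, -0.6]
ft_force: [1.4, 0.6, 0.3]
grip_width: 0.0854
```

```bash
python3 -c "
from h import *
goto([.488,-.261,.2],np.radians(-83.4))"
```

```text
tcp [0.2703 0.2447 0.2278] clk 0.65 F [1.4 0.6 0.3] w 0.0854 ydir [-0.002 -0.003 -1.   ] xyaw -63.56 j6 1.85
lin units [ 2.7483  0.1452 -0.1506] twist units 0.1731 deg 19.84
```

Call:
move_arm --increments '[{"grip": 0, "linear": [0.24, 0, -0.013], "twist": 0.074}, {"grip": 0, "linear": [0.239, 0, 0.022], "twist": 0.074}, {"grip": 0, "linear": [0.233, 0, 0.058], "twist": 0.025}, {"grip": 0, "linear": [0.23, 0, 0.069], "twist": 0}, {"grip": 0, "linear": [0.23, 0, 0.069], "twist": 0}]'

```text
clock: 1.15
eef_pos: [0.3651, 0.0143, 0.2284]
tool_rot: [0.526, -0.472, 0.473, -0.526]
ft_force: [1.0, 0.6, -0.2]
grip_width: 0.0853
```

```bash
python3 -c "
from h import *
goto([.488,-.261,.2],np.radians(-83.4))"
```

```text
tcp [0.3651 0.0143 0.2284] clk 1.15 F [ 1.   0.6 -0.2] w 0.0853 ydir [ 0.001 -0.002 -1.   ] xyaw -83.87 j6 1.5
lin units [1.4339 0.1463 0.4637] twist units -0.0041 deg -0.47
```

Call:
move_arm --increments '[{"grip": 0, "linear": [0.235, 0, 0.077], "twist": 0}, {"grip": 0, "linear": [0.235, 0, 0.077], "twist": 0}, {"grip": 0, "linear": [0.235, 0, 0.077], "twist": 0}, {"grip": 0, "linear": [0.235, 0, 0.077], "twist": 0}, {"grip": 0, "linear": [0.235, 0, 0.077], "twist": -0.004}]'

```text
clock: 1.65
eef_pos: [0.4645, -0.2152, 0.2287]
tool_rot: [-0.527, 0.47, -0.472, 0.527]
ft_force: [1.6, -0.3, 0.2]
grip_width: 0.0852
```

```bash
python3 -c "
from h import *
goto([.488,-.261,.2],np.radians(-83.4))
save('wrist','w1')
P,_=cloud('w1',[.44,-.34,.058],[.54,-.13,.09]);Q=P[(P[:,1]>-.27)]
s,e=fitcyl(Q,.016,-.24,.062,.483,np.radians(-84));print('tube',len(Q),s,np.degrees(s[2]),e,np.percentile(P[:,1],[.5,99.5]))"
```

```text
tcp [ 0.4645 -0.2152  0.2287] clk 1.65 F [ 1.6 -0.3  0.2] w 0.0852 ydir [ 0.002 -0.001 -1.   ] xyaw -83.59 j6 1.02
lin units [0.2404 0.1441 0.0907] twist units -0.0016 deg -0.19
tube 6867 [ 0.48503276  0.06174807 -1.45533899] -83.38478165588256 0.0003728418320201668 [-0.33806589 -0.14129613]
```

View pics/w1.png

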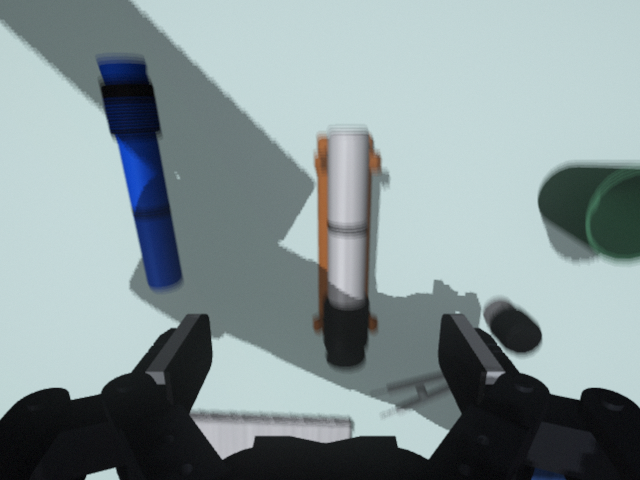

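The wrist view shows the silver tube in its rest, with the ring at (347,228) and the black barrel near (345,330), clear of the cup and the spare eyepiece. The cylinder fit agrees with the other cameras to about 1 mm.

Call:
move_arm --increments '[{"grip": 0, "linear": [0.22, 0.1, 0.08], "twist": 0}, {"grip": 0, "linear": [0.023, 0.2, 0.01], "twist": 0.0016}, {"grip": 0, "linear": [0, 0.2, 0], "twist": 0}, {"grip": 0, "linear": [0, 0.15, 0], "twist": 0}, {"grip": 0, "linear": [0, 0, 0], "twist": 0}]'

```text
clock: 2.2
eef_pos: [0.4887, -0.2666, 0.0958]
tool_rot: [0.524, -0.472, 0.478, -0.523]
ft_force: [-1.4, 0.8, 0.1]
grip_width: 0.0854
```

```bash
python3 -c "
from h import *
goto([.4876,-.2618,.045],np.radians(-83.4))"
```

```text
tcp [ 0.4887 -0.2666  0.0958] clk 2.2 F [-1.4  0.8  0.1] w 0.0854 ydir [ 0.005 -0.007 -1.   ] xyaw -84.49 j6 0.98
lin units [-0.0261  0.254  -0.0042] twist units -0.0095 deg -1.08
```

Call:
move_arm --increments '[{"grip": 0, "linear": [-0.025, 0.05, -0.004], "twist": -0.0095}, {"grip": 0, "linear": [0, 0.1, 0], "twist": 0}, {"grip": 0, "linear": [0, 0.1, 0], "twist": 0}, {"grip": 0, "linear": [0, 0, 0], "twist": 0}, {"grip": 0, "linear": [0, 0, 0], "twist": 0}]'

```text
clock: 2.7
eef_pos: [0.4911, -0.2612, 0.0501]
tool_rot: [-0.529, 0.463, -0.474, 0.529]
ft_force: [0.3, 0.6, 1.0]
grip_width: 0.0853
```

```bash
python3 -c "
from h import *
goto([.4876,-.2618,.045],np.radians(-83.4))"
```

```text
tcp [ 0.4911 -0.2612  0.0501] clk 2.7 F [0.3 0.6 1. ] w 0.0853 ydir [ 0.012 -0.01  -1.   ] xyaw -83.07 j6 0.96
lin units [ 0.0004  0.0255 -0.0181] twist units 0.0029 deg 0.34
```

Call:
move_arm --increments '[{"grip": 0, "linear": [0, 0.025, -0.018], "twist": 0.003}, {"grip": 0, "linear": [0, 0, 0], "twist": 0}, {"grip": 1, "linear": [0, 0, 0], "twist": 0}, {"grip": 1, "linear": [0, 0, 0], "twist": 0}, {"grip": 1, "linear": [0, 0, 0], "twist": 0}]'

```text
clock: 3.2
eef_pos: [0.4903, -0.2629, 0.05]
tool_rot: [-0.527, 0.462, -0.479, 0.529]
ft_force: [0.2, -0.1, -0.1]
grip_width: 0.0438
```

Call:
move_arm --increments '[{"grip": 1, "linear": [0, 0, 0], "twist": 0}, {"grip": 1, "linear": [0, 0, 0], "twist": 0}, {"grip": 1, "linear": [0, 0, 0], "twist": 0}, {"grip": 1, "linear": [0, 0, 0], "twist": 0}, {"grip": 1, "linear": [0, 0, 0], "twist": 0}]'

```text
clock: 3.7
eef_pos: [0.4877, -0.2635, 0.0505]
tool_rot: [0.528, -0.463, 0.478, -0.527]
ft_force: [0.2, -1.5, 0.5]
grip_width: 0.0299
```

```bash
python3 -c "
from h import *
goto([.4876,-.2618,.25],np.radians(-83.4))"
```

```text
tcp [ 0.4877 -0.2635  0.0505] clk 3.7 F [ 0.2 -1.5  0.5] w 0.0299 ydir [ 0.015 -0.016 -1.   ] xyaw -83.45 j6 0.96
lin units [ 0.0088 -0.9974  0.0132] twist units -0.0004 deg -0.04
```

Call:
move_arm --increments '[{"grip": 0.4, "linear": [0, 0, 0], "twist": 0}, {"grip": 0.4, "linear": [0, 0, 0], "twist": 0}, {"grip": 0.4, "linear": [0, 0, 0], "twist": 0}, {"grip": 0.4, "linear": [0, 0.05, 0], "twist": 0}, {"grip": 0.4, "linear": [0, 0.03, 0], "twist": 0}]'

```text
clock: 4.2
eef_pos: [0.4893, -0.2641, 0.0342]
tool_rot: [0.528, -0.462, 0.479, -0.528]
ft_force: [-1.1, 0.5, -1.0]
grip_width: 0.0513
```

```bash
python3 -c "
from h import *
goto([.4876,-.2618,.043],np.radians(-83.4))"
```

```text
tcp [ 0.4893 -0.2641  0.0342] clk 4.2 F [-1.1  0.5 -1. ] w 0.0513 ydir [ 0.017 -0.017 -1.   ] xyaw -83.44 j6 0.96
lin units [-0.0114 -0.0443 -0.0065] twist units -0.0002 deg -0.02
```

Call:
move_arm --increments '[{"grip": 0.4, "linear": [-0.011, -0.04, -0.007], "twist": 0}, {"grip": 0.4, "linear": [0, 0, 0], "twist": 0}, {"grip": 1, "linear": [0, 0, 0], "twist": 0}, {"grip": 1, "linear": [0, 0, 0], "twist": 0}, {"grip": 1, "linear": [0, 0, 0], "twist": 0}]'

```text
clock: 4.7
eef_pos: [0.4876, -0.2612, 0.0417]
tool_rot: [-0.528, 0.462, -0.479, 0.528]
ft_force: [-0.1, -0.7, -2.6]
grip_width: 0.0303
```

Call:
move_arm --increments '[{"grip": 1, "linear": [0, 0, 0], "twist": 0}, {"grip": 1, "linear": [0, -0.05, 0], "twist": 0}, {"grip": 1, "linear": [0, -0.1, 0], "twist": 0}, {"grip": 1, "linear": [0, -0.1, 0], "twist": 0}, {"grip": 1, "linear": [0, 0, 0], "twist": 0}]'

```text
clock: 5.2
eef_pos: [0.4838, -0.2596, 0.0924]
tool_rot: [0.529, -0.465, 0.476, -0.527]
ft_force: [1.0, 0.6, -0.9]
grip_width: 0.0304
```

```bash
python3 -c "
from h import *
goto([.4876,-.2618,.043],np.radians(-83.4))
save('wrist','w2')"
```

```text
tcp [ 0.4838 -0.2596  0.0924] clk 5.2 F [ 1.   0.6 -0.9] w 0.0304 ydir [ 0.01  -0.013 -1.   ] xyaw -83.44 j6 0.97
lin units [0.0094 0.2473 0.0155] twist units -0.0003 deg -0.03
```

View pics/w2.png

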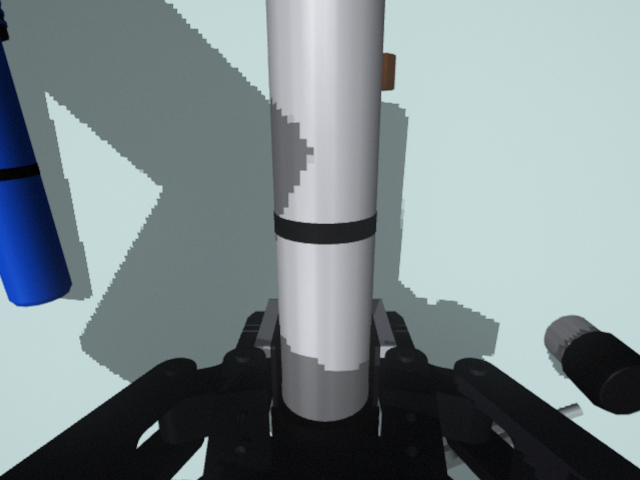

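The tube is gripped and lifted level, with the ring at (325,230) ahead of the pads. Next I raise it and stage it in front of the mouth.

Call:
move_arm --increments '[{"grip": 1, "linear": [0, -0.2, 0], "twist": 0}, {"grip": 1, "linear": [-0.16, 0, 0.14], "twist": 0}, {"grip": 1, "linear": [-0.16, 0, 0.14], "twist": 0}, {"grip": 1, "linear": [-0.16, 0, 0.14], "twist": 0}, {"grip": 1, "linear": [-0.16, 0, 0.14], "twist": 0.068}]'

```text
clock: 5.75
eef_pos: [0.576, -0.1199, 0.1258]
tool_rot: [0.493, -0.507, 0.512, -0.487]
ft_force: [1.3, -1.0, -2.6]
grip_width: 0.0304
```

Call:
move_arm --increments '[{"grip": 1, "linear": [0, 0, 0], "twist": 0}, {"grip": 1, "linear": [0, 0, 0], "twist": 0}, {"grip": 1, "linear": [0, 0, 0], "twist": 0}, {"grip": 1, "linear": [0, 0, 0], "twist": 0}, {"grip": 1, "linear": [0, 0, 0], "twist": 0}]'

```text
clock: 6.25
eef_pos: [0.5748, -0.116, 0.1206]
tool_rot: [-0.496, 0.508, -0.508, 0.487]
ft_force: [0.0, 0.7, -2.3]
grip_width: 0.0307
```

```bash
cat >> h.py <<'E'
def fit3(P,r,c0,d0):
    # free 3D cylinder axis: c + t d, params: x,z at y=c0[1], slopes dx/dy, dz/dy
    from scipy.optimize import least_squares
    def f(p):
        d=np.array([p[2],1,p[3]]);d/=np.linalg.norm(d);q=P-[p[0],c0[1],p[1]];return np.linalg.norm(q-np.outer(q@d,d),axis=1)-r
    s=least_squares(f,[c0[0],c0[2],d0[0]/d0[1],d0[2]/d0[1]],loss="soft_l1",f_scale=.002);return s.x,np.sqrt(np.median(s.fun**2))
E
python3 - <<'E'
from h import *
goto([.5815,-.117,.125],np.radians(-91.28))
for n in ("wrist","top","scene"): save(n,n[0]+"3")
t=bot.get_obs()["eef_pos"];m=t+[0,0,.02]
for f in("w3","t3","s3"):
    P,_=cloud(f,[t[0]-.025,t[1]+.02,t[2]],[t[0]+.035,t[1]+.12,t[2]+.06])
    s,e=fit3(P,.016,[m[0],m[1]+.06,m[2]],[0,-1,0]);print(f,len(P),"x,z at y",round(m[1]+.06,4),s[:2].round(4),"yaw",np.degrees(np.arctan2(-1,-s[2])).round(2),"pitch(z per -y)deg",np.degrees(-s[3]).round(2),e.round(4),"ymax",np.percentile(P[:,1],[99,99.8]))
    P,_=cloud(f,[.55,.03,.12],[.64,.19,.25]);print("tele",len(P),np.percentile(P[:,1],[.2,1,3]) if len(P) else "")
E
```

```text
tcp [ 0.5748 -0.116   0.1206] clk 6.25 F [ 0.   0.7 -2.3] w 0.0307 ydir [-0.009 -0.009 -1.   ] xyaw -91.88 j6 1.41
lin units [ 0.004  -0.0223  0.0332] twist units -0.0052 deg -0.6
w3 33138 x,z at y -0.0559 [0.5772 0.1412] yaw -91.95 pitch(z per -y)deg -0.43 0.0003 ymax [-0.01287554 -0.01156454]
tele 0 
t3 238 x,z at y -0.0559 [0.5768 0.1417] yaw -92.97 pitch(z per -y)deg 1.26 0.0012 ymax [0.00382855 0.00405282]
tele 1209 [0.06233432 0.06295793 0.06431837]
s3 804 x,z at y -0.0559 [0.5773 0.1407] yaw -91.89 pitch(z per -y)deg -0.42 0.0006 ymax [0.00355415 0.0040372 ]
tele 2786 [0.0654917  0.06707357 0.07073533]
```

View pics/w3.png

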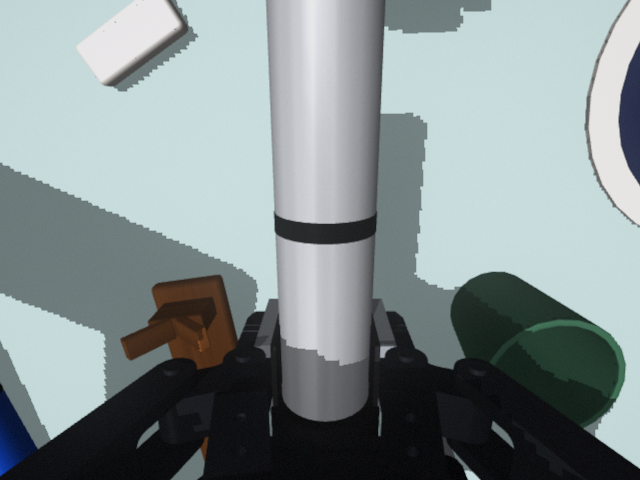

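The view shows the eraser top left and the cup at right, both well below the tube. I correct sideways, height and yaw, then advance partway.

Call:
move_arm --increments '[{"grip": 1, "linear": [0, -0.014, 0.032], "twist": -0.0055}, {"grip": 1, "linear": [-0.06, 0, 0], "twist": 0}, {"grip": 1, "linear": [-0.06, 0, 0], "twist": 0}, {"grip": 1, "linear": [-0.03, 0, 0], "twist": 0}, {"grip": 1, "linear": [0, 0, 0], "twist": 0}]'

```text
clock: 6.9
eef_pos: [0.5833, -0.084, 0.1245]
tool_rot: [0.498, -0.505, 0.506, -0.491]
ft_force: [0.3, -0.0, -1.9]
grip_width: 0.0306
```

```bash
cat >> h.py <<'E'
def chk(k,top=True):
    goto([.5815,-.117,.125],np.radians(-91.28))
    t=bot.get_obs()["eef_pos"];m=t+[0,0,.02]
    for n in ("wrist","scene"):
        f=n[0]+str(k);save(n,f)
        P,_=cloud(f,[t[0]-.03,t[1]+.02,t[2]],[t[0]+.04,min(t[1]+.12,.05),t[2]+.06])
        s,e=fit3(P,.016,[m[0],m[1]+.06,m[2]],[0,-1,0]);yy=m[1]+.06
        print(f,len(P),"axis at y",round(yy,4),s[:2].round(4),"want",round(.5874+(yy-.15)*.0223,4),.1438,"at y=.064",(s[:2]+s[2:]*(.064-yy)).round(4),"want",.5855,"yaw",np.degrees(np.arctan2(-1,-s[2])).round(2),"pitch",np.degrees(-s[3]).round(2),"yend",np.percentile(P[:,1],99.8).round(4))
E
python3 -c "
from h import *
chk(4)"
```

```text
tcp [ 0.5833 -0.084   0.1245] clk 6.9 F [ 0.3 -0.  -1.9] w 0.0306 ydir [-0.006 -0.008 -1.   ] xyaw -91.25 j6 1.45
lin units [ 0.165  -0.0011 -0.0055] twist units 0.0002 deg 0.03
w4 33132 axis at y -0.024 [0.5849 0.1451] want 0.5835 0.1438 at y=.064 [0.5869 0.1459] want 0.5855 yaw -91.3 pitch -0.47 yend 0.0203
s4 863 axis at y -0.024 [0.5849 0.1444] want 0.5835 0.1438 at y=.064 [0.5869 0.1452] want 0.5855 yaw -91.28 pitch -0.51 yend 0.0359
```

Call:
move_arm --increments '[{"grip": 1, "linear": [0, 0.004, -0.007], "twist": 0}, {"grip": 1, "linear": [-0.05, 0, 0], "twist": 0}, {"grip": 1, "linear": [-0.05, 0, 0], "twist": 0}, {"grip": 1, "linear": [-0.05, 0, 0], "twist": 0}, {"grip": 1, "linear": [-0.05, 0, 0], "twist": 0}]'

```text
clock: 7.5
eef_pos: [0.5824, -0.0434, 0.1231]
tool_rot: [0.497, -0.506, 0.507, -0.49]
ft_force: [0.2, 0.4, -1.5]
grip_width: 0.0305
```

```bash
python3 -c "
from h import *
chk(5)"
```

```text
tcp [ 0.5824 -0.0434  0.1231] clk 7.5 F [ 0.2  0.4 -1.5] w 0.0305 ydir [-0.007 -0.009 -1.   ] xyaw -91.46 j6 1.53
lin units [ 0.3682 -0.0064  0.0047] twist units -0.0016 deg -0.18
w5 27543 axis at y 0.0166 [0.5843 0.1437] want 0.5844 0.1438 at y=.064 [0.5855 0.144 ] want 0.5855 yaw -91.52 pitch -0.44 yend 0.0499
s5 658 axis at y 0.0166 [0.584  0.1431] want 0.5844 0.1438 at y=.064 [0.5853 0.1437] want 0.5855 yaw -91.52 pitch -0.75 yend 0.0497
```

Call:
move_arm --increments '[{"grip": 1, "linear": [-0.05, -0.001, 0], "twist": -0.002}, {"grip": 1, "linear": [-0.05, -0.001, 0], "twist": 0}, {"grip": 1, "linear": [-0.05, 0, 0.001], "twist": 0}, {"grip": 1, "linear": [-0.05, 0, 0], "twist": 0}, {"grip": 1, "linear": [0, 0, 0], "twist": 0}]'

```text
clock: 8.1
eef_pos: [0.5837, 0.0014, 0.1232]
tool_rot: [0.499, -0.504, 0.505, -0.492]
ft_force: [0.1, 0.2, -1.8]
grip_width: 0.0302
```

```bash
python3 -c "
from h import *
chk(6)"
```

```text
tcp [0.5837 0.0014 0.1232] clk 8.1 F [ 0.1  0.2 -1.8] w 0.0302 ydir [-0.006 -0.008 -1.   ] xyaw -91.05 j6 1.6
lin units [ 5.922e-01 -4.000e-03 -1.000e-04] twist units 0.002 deg 0.23
w6 8713 axis at y 0.0614 [0.5851 0.1441] want 0.5854 0.1438 at y=.064 [0.5852 0.1442] want 0.5855 yaw -91.15 pitch -1.02 yend 0.0499
s6 266 axis at y 0.0614 [0.5852 0.1439] want 0.5854 0.1438 at y=.064 [0.5852 0.144 ] want 0.5855 yaw -91.35 pitch -2.06 yend 0.05
```

View pics/w6.png

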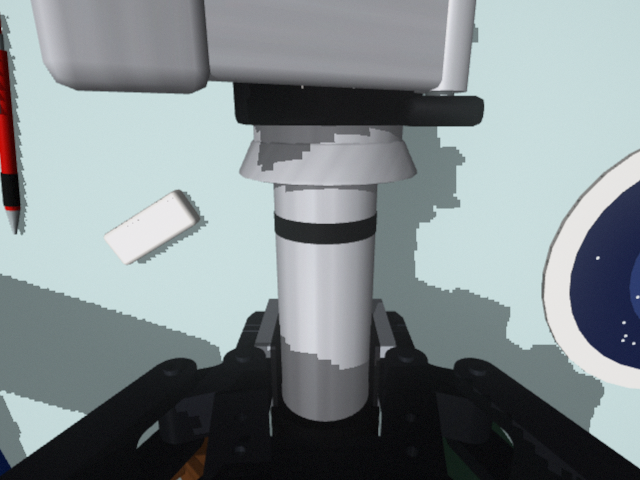

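The sleeve mouth rim has its front edge at about (328,184), and the dark ring is at about (325,233), still outside. Now I measure the remaining travel.

```bash
python3 - <<'E'
from h import *
im,d,K,T=load("w6");u0=np.array([np.cos(np.radians(-91.28)),np.sin(np.radians(-91.28)),0]);u=325
for v in list(range(172,196,2))+list(range(214,252,3)):
    p=pt(d,K,T,u,v);print(v,im[v,u].tolist(),p.round(4),"s",round(float((p-[.5855,.064,0])@u0),4))
im,d,K,T=load("s6")
P,c=cloud("w6",[.55,.04,.15],[.62,.09,.2]);q=(P-[.5855,.064,0])@u0;h=np.hypot((P[:,0]-.5855),P[:,2]-.144)
for lo,hi in((.02,.023),(.023,.025),(.025,.0265),(.0265,.03)):
    m=(h>lo)&(h<hi);print(lo,m.sum(),np.percentile(q[m],[50,95,99,100]).round(4))
E
```

```text
172 [192, 184, 183] [0.5854 0.0657 0.1699] s -0.0017
174 [192, 186, 184] [0.5854 0.0653 0.1705] s -0.0013
176 [192, 186, 184] [0.5854 0.0648 0.1703] s -0.0008
178 [193, 187, 186] [0.5854 0.0643 0.1701] s -0.0003
180 [198, 193, 191] [0.5854 0.0639 0.1709] s 0.0001
182 [203, 196, 194] [0.5854 0.0635 0.1712] s 0.0005
184 [207, 201, 198] [0.5854 0.063  0.1712] s 0.001
186 [105, 100, 100] [0.5853 0.0623 0.1697] s 0.0017
188 [159, 153, 151] [0.5853 0.0601 0.1599] s 0.0039
190 [200, 195, 193] [0.5852 0.0596 0.1599] s 0.0044
192 [199, 195, 192] [0.5852 0.0591 0.1603] s 0.0049
194 [201, 196, 194] [0.5852 0.0585 0.1597] s 0.0055
214 [200, 194, 193] [0.5851 0.0529 0.1596] s 0.0111
217 [199, 193, 191] [0.5851 0.052  0.1593] s 0.012
220 [197, 191, 190] [0.5851 0.0512 0.1597] s 0.0128
223 [155, 149, 149] [0.5851 0.0503 0.1597] s 0.0137
226 [40, 39, 37] [0.5851 0.0497 0.1606] s 0.0143
229 [42, 40, 40] [0.585  0.0486 0.1598] s 0.0154
232 [37, 34, 35] [0.585  0.0478 0.16  ] s 0.0162
235 [36, 36, 34] [0.585  0.0469 0.1599] s 0.0171
238 [41, 42, 39] [0.585  0.0461 0.16  ] s 0.0179
241 [41, 41, 39] [0.585  0.0451 0.1598] s 0.0189
244 [135, 131, 130] [0.585  0.0443 0.16  ] s 0.0197
247 [197, 192, 190] [0.585  0.0434 0.1599] s 0.0206
250 [198, 192, 191] [0.5849 0.0425 0.1598] s 0.0215
0.02 2858 [-0.0096 -0.0064 -0.0054 -0.0042]
0.023 3161 [-0.0054 -0.0024 -0.0013  0.001 ]
0.025 4778 [-0.0125  0.0005  0.0014  0.0018]
0.0265 5052 [-0.0161  0.0009  0.0013  0.0015]
```

Call:
move_arm --increments '[{"grip": 1, "linear": [-0.035, 0, 0], "twist": 0}, {"grip": 1, "linear": [-0.035, 0, 0], "twist": 0}, {"grip": 1, "linear": [0, 0, 0], "twist": 0}, {"grip": 1, "linear": [0, 0, 0], "twist": 0}, {"grip": 1, "linear": [0, 0, 0], "twist": 0}]'

```text
clock: 8.7
eef_pos: [0.584, 0.0144, 0.1231]
tool_rot: [0.499, -0.504, 0.506, -0.491]
ft_force: [-0.2, -0.1, -1.6]
grip_width: 0.0302
```

```bash
cat >> h.py <<'E'
def ring(k,u=325):
    goto([.58,.02,.125],np.radians(-91.28));im,d,K,T=save("wrist",f"r{k}");u0=np.array([np.cos(np.radians(-91.28)),np.sin(np.radians(-91.28)),0])
    out=[]
    for v in range(120,320):
        p=pt(d,K,T,u,v);out.append((v,int(im[v,u].mean()),float((p-[.5855,.064,0])@u0),p[2]))
    print("rim z max s", max((o[2],o[0]) for o in out if o[3]>.168))
    print([(o[0],o[1],round(o[2],4)) for a,o in zip(out,out[1:]) if o[3]<.165 and o[2]>-.005 and abs(o[1]-a[1])>30])
E
python3 -c "
from h import *
ring(7)"
```

```text
tcp [0.584  0.0144 0.1231] clk 8.7 F [-0.2 -0.1 -1.6] w 0.0302 ydir [-0.006 -0.01  -1.   ] xyaw -91.2 j6 1.62
lin units [-0.0277 -0.0099 -0.0206] twist units 0.0006 deg 0.07
rim z max s (0.0012758438537429865, 237)
[(238, 36, 0.0049), (244, 129, 0.0067), (245, 190, 0.007)]
```

Call:
move_arm --increments '[{"grip": 1, "linear": [-0.012, 0, 0], "twist": 0}, {"grip": 1, "linear": [0, 0, 0], "twist": 0}, {"grip": 1, "linear": [0, 0, 0], "twist": 0}, {"grip": 1, "linear": [0, 0, 0], "twist": 0}, {"grip": 1, "linear": [0, 0, 0], "twist": 0}]'

```text
clock: 9.25
eef_pos: [0.584, 0.0163, 0.123]
tool_rot: [0.499, -0.505, 0.506, -0.49]
ft_force: [-0.0, 0.0, -1.2]
grip_width: 0.0306
```

```bash
python3 -c "
from h import *
ring(8)
chk(8)"
```

```text
tcp [0.584  0.0163 0.123 ] clk 9.25 F [-0.   0.  -1.2] w 0.0306 ydir [-0.007 -0.01  -1.   ] xyaw -91.26 j6 1.63
lin units [-0.0182 -0.01   -0.0205] twist units 0.0001 deg 0.01
rim z max s (0.0018472494360622024, 245)
[]
tcp [0.584  0.0163 0.123 ] clk 9.3 F [-0.9  0.4 -2.1] w 0.0306 ydir [-0.007 -0.01  -1.   ] xyaw -91.26 j6 1.63
lin units [ 0.6665 -0.0035  0.0021] twist units 0.0001 deg 0.01
w8 3932 axis at y 0.0763 [0.5857 0.1434] want 0.5858 0.1438 at y=.064 [0.5854 0.1434] want 0.5855 yaw -91.34 pitch -0.27 yend 0.05
s8 134 axis at y 0.0763 [0.585  0.1433] want 0.5858 0.1438 at y=.064 [0.5849 0.143 ] want 0.5855 yaw -90.56 pitch -1.34 yend 0.0496
```

Call:
move_arm --increments '[{"grip": 0.3, "linear": [0, 0, 0], "twist": 0}, {"grip": 0.3, "linear": [0, 0, 0], "twist": 0}, {"grip": 0, "linear": [0, 0, 0], "twist": 0}, {"grip": 0, "linear": [0, 0, 0], "twist": 0}, {"grip": 0, "linear": [0, 0, 0], "twist": 0}]'

```text
clock: 9.9
eef_pos: [0.5853, 0.0163, 0.1247]
tool_rot: [0.498, -0.504, 0.507, -0.491]
ft_force: [0.5, 0.4, 0.7]
grip_width: 0.085
```

Call:
move_arm --increments '[{"grip": 0, "linear": [0, 0, 0], "twist": 0}, {"grip": 0, "linear": [0.05, -0.1, 0], "twist": 0}, {"grip": 0, "linear": [0.05, -0.2, 0], "twist": 0}, {"grip": 0, "linear": [0.05, -0.2, 0], "twist": 0}, {"grip": 0, "linear": [0, 0, 0], "twist": 0}]'

```text
clock: 10.4
eef_pos: [0.5836, -0.0132, 0.2264]
tool_rot: [0.499, -0.505, 0.506, -0.49]
ft_force: [0.4, 0.0, -0.5]
grip_width: 0.0851
```

```bash
python3 -c "
from h import *
goto([.57,.09,.29],np.radians(-91.28))
save('wrist','w9')"
```

```text
tcp [ 0.5836 -0.0132  0.2264] clk 10.4 F [ 0.4  0.  -0.5] w 0.0851 ydir [-0.008 -0.01  -1.   ] xyaw -91.19 j6 1.57
lin units [-0.5115 -0.3225 -0.0812] twist units 0.0008 deg 0.09
```

View pics/w9.png

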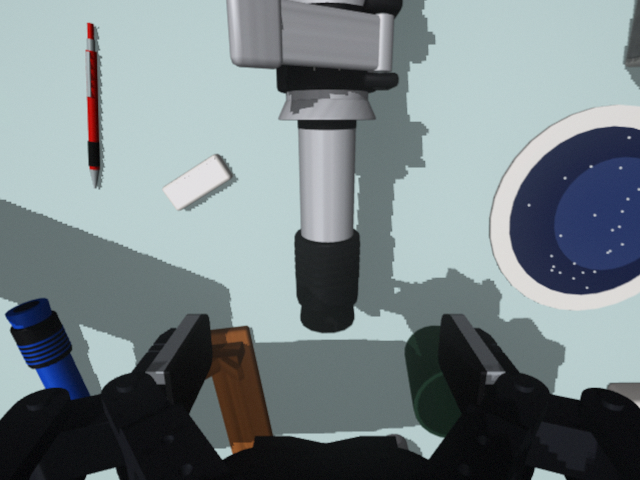

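The tube is released and droops slightly, with the ring's dark band at (327,124), right at the mouth. The lever still stands raised at (310,40). I check the ring and find the lever's surface.

```bash
python3 - <<'E'
from h import *
im,d,K,T=load("w9");u0=np.array([np.cos(np.radians(-91.28)),np.sin(np.radians(-91.28)),0])
for v in range(112,136,2):
    p=pt(d,K,T,327,v);print(v,int(im[v,327].mean()),p.round(4),"s",round(float((p-[.5855,.064,0])@u0),4))
y=np.array([-u0[1],u0[0],0]);m=np.array([.5855,.0626,.145])
P,c=cloud("s6",[.53,.07,.175],[.63,.13,.26]);q=P-m;X=q@u0;Y=q@y
print("lever x range",np.percentile(X[Y<-.01],[2,50,98]).round(4))
for a in np.arange(-.05,.03,.01):
    k=(abs(Y-a)<.005)&(X>-.042)&(X<-.022);print(a.round(3),k.sum(),np.median(P[k,2]).round(4) if k.any() else "")
g=m-.032*u0-.014*y;print("press",g)
goto([g[0],g[1],.24],np.radians(-91.28))
E
```

```text
112 166 [0.5862 0.0661 0.1698] s -0.0021
114 171 [0.5862 0.0652 0.1701] s -0.0012
116 173 [0.5862 0.0643 0.1706] s -0.0003
118 181 [0.5862 0.0633 0.1712] s 0.0006
120 48 [0.5862 0.0624 0.1707] s 0.0016
122 28 [0.5862 0.0614 0.1591] s 0.0026
124 29 [0.5861 0.0604 0.1587] s 0.0036
126 29 [0.5861 0.0594 0.1586] s 0.0046
128 30 [0.5861 0.0584 0.1585] s 0.0055
130 145 [0.5861 0.0575 0.1583] s 0.0065
132 178 [0.5861 0.0565 0.1584] s 0.0075
134 180 [0.586  0.0555 0.1578] s 0.0085
lever x range [-0.0475 -0.0362 -0.0233]
-0.05 0 
-0.04 0 
-0.03 68 0.2134
-0.02 84 0.2082
-0.01 72 0.1999
0.0 71 0.1941
0.01 75 0.1877
0.02 73 0.1813
press [0.57221832 0.09490475 0.145     ]
tcp [ 0.5824 -0.0128  0.2237] clk 10.45 F [0.3 0.4 0.4] w 0.0856 ydir [-0.012 -0.009 -1.   ] xyaw -91.16 j6 1.57
lin units [-0.5363 -0.0861 -0.063 ] twist units 0.001 deg 0.11
```

Call:
move_arm --increments '[{"grip": 1, "linear": [0, -0.18, 0], "twist": 0.001}, {"grip": 1, "linear": [-0.18, 0, -0.013], "twist": 0}, {"grip": 1, "linear": [-0.18, 0, -0.013], "twist": 0}, {"grip": 1, "linear": [-0.18, 0, -0.013], "twist": 0}, {"grip": 1, "linear": [0, 0, 0], "twist": 0}]'

```text
clock: 10.95
eef_pos: [0.5747, 0.098, 0.2533]
tool_rot: [-0.501, 0.51, -0.503, 0.485]
ft_force: [0.1, -0.0, -0.5]
grip_width: 0.0127
```

Call:
move_arm --increments '[{"grip": 1, "linear": [0, 0, 0], "twist": 0}, {"grip": 1, "linear": [0, 0, 0], "twist": 0}, {"grip": 1, "linear": [0, 0, 0], "twist": 0}, {"grip": 1, "linear": [0, 0, 0], "twist": 0}, {"grip": 1, "linear": [0, 0, 0], "twist": 0}]'

```text
clock: 11.45
eef_pos: [0.5734, 0.0959, 0.25]
tool_rot: [-0.503, 0.511, -0.503, 0.483]
ft_force: [-0.7, -0.7, -0.4]
grip_width: -0.0001
```

```bash
python3 -c "
from h import *
goto([.5762,.0955,.215],np.radians(-91.28))
im,d,K,T=save('wrist','w10');im2=save('scene','s10')[0]
cv2.imwrite('pics/c10.png',np.hstack([cv2.resize(im,(400,300)),cv2.resize(im2[230:380,250:450],(400,300))]))"
```

```text
tcp [0.5734 0.0959 0.25  ] clk 11.45 F [-0.7 -0.7 -0.4] w -0.0001 ydir [-0.028 -0.011 -1.   ] xyaw -91.62 j6 1.77
lin units [-0.0007  0.1744  0.0188] twist units -0.0031 deg -0.36
```

View pics/c10.png

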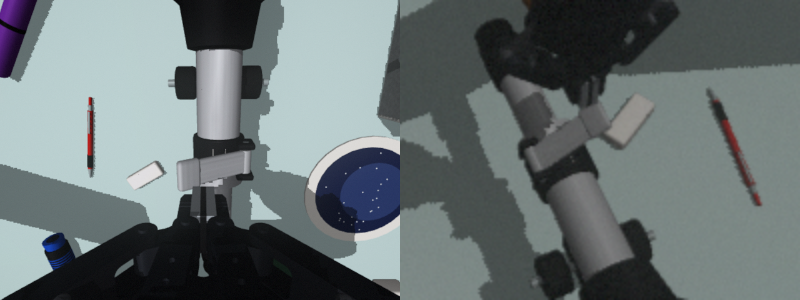

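The fingers are shut above the lever's middle (wrist half near (205,190), lever at (215,170)). Pressing straight down in small steps.

Call:
move_arm --increments '[{"grip": 1, "linear": [0, 0.1, 0.019], "twist": -0.003}, {"grip": 1, "linear": [0, 0.1, 0.003], "twist": 0}, {"grip": 1, "linear": [0, 0.03, 0], "twist": 0}, {"grip": 1, "linear": [0, 0.03, 0], "twist": 0}, {"grip": 1, "linear": [0, 0.03, 0], "twist": 0}]'

```text
clock: 12.05
eef_pos: [0.579, 0.0943, 0.1948]
tool_rot: [-0.501, 0.508, -0.504, 0.487]
ft_force: [-2.3, 0.2, 5.9]
grip_width: 0.0003
```

```bash
python3 -c "
from h import *
goto([.5762,.0955,.178],np.radians(-91.28))"
```

```text
tcp [0.579  0.0943 0.1948] clk 12.05 F [-2.3  0.2  5.9] w 0.0003 ydir [-0.019 -0.009 -1.   ] xyaw -91.38 j6 1.76
lin units [-0.0062  0.0841 -0.0124] twist units -0.001 deg -0.12
```

Call:
move_arm --increments '[{"grip": 1, "linear": [0, 0.03, -0.015], "twist": 0}, {"grip": 1, "linear": [0, 0.03, -0.01], "twist": 0}, {"grip": 1, "linear": [0, 0.03, 0], "twist": 0}, {"grip": 1, "linear": [0, 0.03, 0], "twist": 0}, {"grip": 1, "linear": [0, 0.02, 0], "twist": 0}]'

```text
clock: 12.55
eef_pos: [0.5754, 0.0945, 0.1787]
tool_rot: [0.497, -0.506, 0.507, -0.491]
ft_force: [-8.3, -1.3, 22.2]
grip_width: -0.0003
```

```bash
python3 -c "
from h import *
goto([.5762,.0955,.178],np.radians(-91.28))"
```

```text
tcp [0.5754 0.0945 0.1787] clk 12.55 F [-8.3 -1.3 22.2] w -0.0003 ydir [-0.005 -0.007 -1.   ] xyaw -91.4 j6 1.76
lin units [-0.0052  0.0033  0.0039] twist units -0.0011 deg -0.12
```

Call:
move_arm --increments '[{"grip": 1, "linear": [0, 0.025, 0], "twist": 0}, {"grip": 1, "linear": [0, 0.025, 0], "twist": 0}, {"grip": 1, "linear": [0, 0.025, 0], "twist": 0}, {"grip": 1, "linear": [0, 0.025, 0], "twist": 0}, {"grip": 1, "linear": [0, 0.025, 0], "twist": 0}]'

```text
clock: 13.05
eef_pos: [0.5754, 0.0945, 0.1787]
tool_rot: [0.49, -0.501, 0.511, -0.497]
ft_force: [-8.8, -1.6, 21.8]
grip_width: 0.0004
```

The height no longer changes at 22 N, so the lever is likely on its stop. I lift off and back away to look.

Call:
move_arm --increments '[{"grip": 1, "linear": [0, -0.1, 0], "twist": 0}, {"grip": 1, "linear": [0, -0.2, 0], "twist": 0}, {"grip": 1, "linear": [0.2, -0.15, 0], "twist": 0}, {"grip": 1, "linear": [0.24, 0, 0], "twist": 0}, {"grip": 1, "linear": [0.15, 0, 0], "twist": 0}]'

```text
clock: 13.55
eef_pos: [0.5711, -0.0218, 0.2755]
tool_rot: [0.492, -0.497, 0.51, -0.501]
ft_force: [0.1, 0.9, -0.1]
grip_width: 0.0003
```

Call:
move_arm --increments '[{"grip": 1, "linear": [0, 0, 0], "twist": 0}, {"grip": 1, "linear": [0, 0, 0], "twist": 0}, {"grip": 1, "linear": [0, 0, 0], "twist": 0}, {"grip": 1, "linear": [0, 0, 0], "twist": 0}, {"grip": 1, "linear": [0, 0, 0], "twist": 0}]'

```text
clock: 14.05
eef_pos: [0.571, -0.0232, 0.276]
tool_rot: [0.491, -0.498, 0.511, -0.501]
ft_force: [0.7, 0.2, -0.8]
grip_width: 0.0
```

```bash
python3 - <<'E'
from h import *
goto([.57,.09,.29],np.radians(-91.28))
im,d,K,T=save('wrist','w11');im2=save('scene','s11')[0]
cv2.imwrite('pics/c11.png',np.hstack([cv2.resize(im,(400,300)),cv2.resize(im2[230:380,250:450],(400,300))]))
u0=np.array([np.cos(np.radians(-91.28)),np.sin(np.radians(-91.28)),0])
y=np.array([-u0[1],u0[0],0]);m=np.array([.5855,.0626,.145])
for f in("w11","s11"):
    P,c=cloud(f,[.53,.07,.165],[.63,.13,.26]);q=P-m;X=q@u0;Y=q@y;k=(X>-.042)&(X<-.024)
    print(f,[(a.round(3),int((k&(abs(Y-a)<.004)).sum()),np.median(P[k&(abs(Y-a)<.004),2]).round(4)) for a in np.arange(-.05,.025,.01)])
    # tube axis and ring
    P,c=cloud(f,[.56,-.02,.11],[.61,.055,.18]);s,e=fit3(P,.016,[.585,.03,.145],[0,-1,0]);print("tube",s[:2].round(4),"yaw",np.degrees(np.arctan2(-1,-s[2])).round(2),"pitch",np.degrees(-s[3]).round(2),e)
u=int(round(proj(K,T,[.5855,.06,.161])[0]));print(u)
for v in range(60,260):
    p=pt(d,K,T,u,v);sx=float((p-[.5855,.064,0])@u0)
    if -.003<sx<.012 : print(v,int(im[v,u].mean()),round(sx,4),p[2].round(4))
E
```

```text
tcp [ 0.571  -0.0232  0.276 ] clk 14.05 F [ 0.7  0.2 -0.8] w 0.0 ydir [ 0.023 -0.003 -1.   ] xyaw -91.0 j6 1.55
lin units [-0.5656 -0.0717 -0.0132] twist units 0.0025 deg 0.28
w11 [(np.float64(-0.05), 0, np.float64(nan)), (np.float64(-0.04), 535, np.float64(0.1807)), (np.float64(-0.03), 541, np.float64(0.1806)), (np.float64(-0.02), 505, np.float64(0.1787)), (np.float64(-0.01), 537, np.float64(0.1788)), (np.float64(0.0), 531, np.float64(0.1788)), (np.float64(0.01), 520, np.float64(0.1789)), (np.float64(0.02), 535, np.float64(0.1792))]
tube [0.5851 0.1424] yaw -91.51 pitch 2.49 0.0009046328596456906
s11 [(np.float64(-0.05), 0, np.float64(nan)), (np.float64(-0.04), 46, np.float64(0.1801)), (np.float64(-0.03), 53, np.float64(0.1794)), (np.float64(-0.02), 50, np.float64(0.1782)), (np.float64(-0.01), 46, np.float64(0.1779)), (np.float64(0.0), 47, np.float64(0.1781)), (np.float64(0.01), 48, np.float64(0.1782)), (np.float64(0.02), 47, np.float64(0.1785))]
tube [0.585  0.1417] yaw -90.06 pitch 2.52 0.0011086686918160152
341
95 181 -0.003 0.1692
96 178 -0.0024 0.1695
97 179 -0.0018 0.17
98 179 -0.0013 0.1702
99 179 -0.0007 0.1702
100 179 -0.0001 0.1704
101 184 0.0004 0.1707
102 160 0.001 0.1709
103 87 0.0015 0.1703
104 33 0.0017 0.1596
105 35 0.0023 0.1592
106 33 0.0028 0.1587
107 34 0.0034 0.159
108 34 0.004 0.1592
109 39 0.0046 0.1589
110 134 0.0052 0.1587
111 194 0.0058 0.1584
112 195 0.0064 0.1581
113 195 0.007 0.1581
114 197 0.0076 0.1582
115 196 0.0082 0.1583
116 195 0.0088 0.1581
117 195 0.0094 0.1582
118 196 0.01 0.1584
119 197 0.0106 0.1588
120 195 0.0112 0.1587
121 194 0.0118 0.1586
  return _methods._mean(a, axis=axis, dtype=dtype,
  ret = ret.dtype.type(ret / rcount)
```

View pics/c11.png

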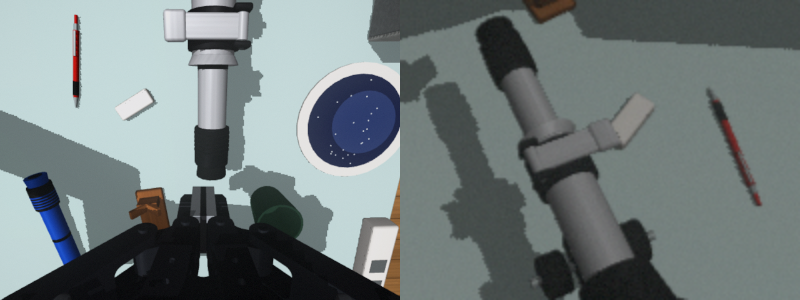

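The lever is level and shut. Ring centre is about 1 mm from the mouth plane, and the gripper is clear.

```bash
python3 -c "
from h import *
print(bot.job_done())"
```

```text
the job is handed in; nothing more can be done
None
```

The eyepiece tube is in the sleeve with its dark ring at the mouth, and the clamp lever is pressed fully down. I handed the job in at about 14 s on the robot's clock.

I gripped the silver tube, lined it up with the sleeve, slid it in until the ring reached the mouth, and let go. Then I pressed the lever down with the closed fingers until it stopped moving, at about 22 N, and backed the arm away.

What the last checks showed:
- **Lever:** its top is flat to within about 0.5 mm, near z = 0.179 m. The thumb pad is at about 0.181 m, which matches the stated shut position.
- **Ring depth:** the ring's centre is about 1 mm outside the mouth plane. After I let go, and before clamping, the ring read about 2 mm out; I put that mostly down to droop and did not nudge it.
- **Tilt:** the tube still droops about 2.5° after clamping.
- **Other things on the desk:** the cup, eraser, pencil and blue tube look undisturbed in the last views. The last pictures don't show the compass, spare eyepiece or purple tube, but the gripper never came near them.
- **Gripper:** it is clear of everything.

The first grip was 5 mm too high, so I opened and gripped again lower before lifting. The opening read about 30 mm on the 32 mm tube, but the hold was firm. The tool also tilted by up to about 1.6° during the moves, and the interface has no way to correct that.

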